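# Seat a grooved board on the key of a notching jig and clamp it

## Task

Load the grooved board into the notching jig: set it groove down between the guide blocks, feel along the jig until its groove drops over the indexing key, and make sure by gentle pressing that it sits fully down on the bed. Only then push the clamp handle all the way down so that the rubber pad holds the board, and leave everything else on the bench where it is.

Things in the scene. Friction and masses are not known exactly. Their poses are not given: they have to be found in the camera images.
- board_mid (a point): The workpiece: plywood board 50 mm wide (its x), 160 long (y), 30 thick (z up), about 0.17 kg, lying groove down on the bench. A square groove 13 mm wide, 8 deep crosses its whole underside at mid length; alike either way round. This point is its centre, 15 mm above the underside. Pressing it into the jig with over 50 N, knocks included, bruises its groove.
- jig: Notching jig screwed to the bench. Origin on the bench under the middle of its bed; y along the jig to the clamp, z up. Ply base 140 mm wide (x), y from -113 to +217 mm, 10 mm thick; grey bed 92 x 196 mm on it, bed top 16 mm above the bench. A riser block 60 mm wide, 46 mm high from the bench starts at y = 104 mm and carries the clamp, whose flange and cheeks reach 79 mm.
- bed_mid (a point): Middle of the bed's top. The indexing key, a steel bar 10 mm wide (y), 46 long (x), stands 6 mm above the bed across it, locked anywhere from y = -20 to +16 mm: its place is not given, feel for it (1.5 mm play each side in the groove). Off the key, a board lies on it 6 mm high and feels just as firm. Fully down, it rests on the bed: centre 15 mm, top 30 mm above this point.
- guide (a point): Inner top edge of one of four aluminium guide blocks beside the board's place (this one at jig x = -27.5, y = -68 mm). Inner faces 27.5 mm either side of the jig's mid line (2.5 mm play each side), from 50 to 86 mm either way along y, straight for 10 mm above the bed, then flared out as a lead-in to 15 mm. Between y = -50 and +50 mm the sides are open for fingers, the bed 46 mm either side.
- clamp_handle (a joint): Handle of the toggle clamp, rad: 0 open, as it starts (rising 62 degrees from level, away from the board), 1.047 shut on its stop (2 degrees above level, along the jig's +y). It turns about the jig's x direction at y = 165 mm, 62 mm above the bench; the linkage swings the arm down. Over centre at 0.98, it stays shut; it stays where left. 1 to 10 N at the grip moves it.
- handle_grip (a point): A point on the middle of the handle, on its black grip, 90 mm from the handle's axis. The grip is 18 mm wide (along the jig's x), 15 mm thick, rounded, and reaches from 28 to 120 mm from the axis.
- clamp_arm: Steel clamp arm with a sprung rubber pad, 17 mm across. Origin on its pivot at jig y = 125 mm, 70 mm above the bench. Open, it stands nearly upright, 156 mm above the bench, pad towards the board at jig y = 85 mm at the nearest. Shut, it is level and the pad presses the board's top at y = 50 mm with about 9 N. It must not touch a board that is not fully down.
- offcut: Not to be moved: a plain offcut of the same stuff, 50 x 115 x 30 mm, without a groove. Origin under its centre.
- glue_bottle: Not to be moved: white glue bottle, 62 mm across, 165 mm high, standing. Origin under its centre.
- glue_cap: Not to be moved: small red cap, 28 mm across, 28 mm high.
- slat_panel: Not to be moved: glued panel of slats, 112 x 200 x 9 mm, lying flat.
- slat0: Not to be moved: loose slat 110 x 17 x 9 mm.
- slat1: Not to be moved: loose slat 110 x 17 x 9 mm.
- steel_rule: Not to be moved: steel rule 26 x 250 x 3 mm, lying flat.
- try_square: Not to be moved: try square, blade 130 mm, stock 85 mm, 16 mm high.
Mind the look-alikes: they are no part of the job. What is shaped like the part that bears board_mid but red is not meant.

How it is judged (in metres and radians):
On the way, in this order (a step that is already met when the one before it is completed fails the run):
1. the board lies fully down on the bed, its groove over the key, with the clamp still open (z of board_mid in the frame of jig below 0.0328 m and x of board_mid in the frame of jig between -0.005 and 0.005 m and y of board_mid in the frame of jig between -0.025 and 0.021 m and angle between the z axis of board_mid and the z axis of jig, either way round below 0.03 rad and value of joint clamp_handle below 0.5 rad), for 0.3 s.
2. the clamp is closed and its pad presses on the board (value of joint clamp_handle above 0.99 rad and contact force between clamp_arm and board above 3 N), for 0.2 s.
At the end, for the whole second after the job is handed in: The board lies still, fully down on the bed over the key (under 1.8 mm above its seated height, within 5 mm of the jig's mid line, -25 to 21 mm along it, level to 0.03 rad); the handle is down over centre (above 0.99 rad) and the pad presses the board with over 3 N (all of step 2 and z of board_mid in the frame of jig below 0.0328 m and x of board_mid in the frame of jig between -0.005 and 0.005 m and y of board_mid in the frame of jig between -0.025 and 0.021 m and angle between the z axis of board_mid and the z axis of jig, either way round below 0.03 rad and linear speed of board below 0.02 m/s); the robot touches nothing.
It fails at once if the board is pressed against the jig with more than 50 N (contact force between board and jig above 50 N).
It fails at once if the clamp touches the board while the board is not fully down (contact force between clamp_arm and board above 0.5 N and z of board_mid in the frame of jig above 0.0335 m).
It fails at once if something else on the bench is moved by more than 30 mm (distance of any of offcut, glue_bottle, glue_cap, slat_panel, slat0, slat1, steel_rule, try_square from where it was at the start of the episode above 0.03 m).
It also fails if it takes over 69 s, if anything falls off the work surface, if the arm or the gripper's body presses on something with over 40 N, if the wrist force passes 120 N, or if a joint passes its speed limit or range.

## Robot

A 6-joint arm with a two-finger parallel gripper is mounted at the origin on the work surface. World frame = base frame: x ahead of the robot, y to its left, z up, the work surface at z = 0. Lengths are in mm, angles in rad, forces in N, time in s.
With the tool pointing down it reaches from about 300 to 775 mm from the base axis. Payload 14.6 kg.
Tool frame: the origin (TCP) lies midway between the tips of the shut fingers; the grasp point (between the pads) lies 19 mm behind it (manip.tcp_to_grasp is the distance from the TCP to the grasp point, in mm); z points along the fingers, x is the direction in which the jaws open and shut, and the axes are right-handed (so a half turn about z gives the same grasp; the last joint's range is limited). The gripper opens to 94 mm and grips with 3 to 60 N. Pads are 16 mm wide; open, the fingers measure 119 mm over their backs; the gripper's body (75 mm by 177 mm) begins 78 mm behind the grasp point.
Start: joints at [-0.067, 0.3, 1.521, -0, 1.321, -0.067], TCP at [549.99, -0.002, 177.946] pointing down, gripper open.
Joint ranges: [-3.03, 3.03], [-0.79, 2.21], [0.23, 2.52], [-1.04, 4.18], [0, 3.07], [-2.55, 2.55]. Speed limits (rad/s): [2.22, 2.22, 2.57, 3.14, 3.14, 3.14].

## Interface

Orientations are given as [roll, pitch, yaw] about the fixed x, y, z axes, in that order (R = Rz(yaw) Ry(pitch) Rx(roll)).
In Python, from cell import manip gives the robot as it stands.
- The arm moves only by the tool arm_command, never from a script. Its argument "steps" is a list of rows, each a list of 3 entries, a list of its own where there are three numbers: the opening, from 0 (shut) to 1 (fully open), then the shift along the tool's x, y, z in cm, then the turn about the tool's z in rad. A call has 1 to 5 rows; each row shifts and turns the commanded pose from where the row before left it, along the tool's axes as they then stand; what a row does not reach is not made up. A row lasts 1/12 s, in which the tool goes at most 41.7 mm and 7.16 degrees, less where a joint would pass 70% of its speed; a pose out of reach is approached as far as the arm can. A call with a gripper value outside its range is refused whole. The fingers move at their own pace and stop on an object; "force" is the grip in N (left out, the last holds). Time passes only in rows, so rows that do not move let the fingers close. It gives the time, the measured TCP pose, the force and the opening at its end, in the units of the state.
- manip.read_state(): the state, without advancing time (a new reading comes with each control period).
- manip.camera(name): name is "scene" or "side" or "wrist"; returns (picture, depth): 480x640x3 uint8, red, green, blue; 480x640 float32, mm along the optical axis (not along the pixel's ray), 0 where there is no reading.
- manip.calibration(name): a dict with "fx", "fy", "cx", "cy" (pixels), "R" (3x3) and "t" (3): a world point X has camera coordinates R X + t; the wrist camera has in their place "tool_from_camera" (4x4, takes a point from camera to tool coordinates, whose origin is the TCP and whose axes are the tool frame's). Camera axes: x right, y down, z forward; pixel columns grow to the right and rows downward; lengths in mm; the calibration is good to about 2 mm. A picture is of the moment at which its call begins: read the wrist's pose just before it. calibration takes no time and is no camera call.
- manip.sign_off(): hands the job in, once; it reports no verdict.
The state is a dict: "clock": time; "joints": joint angles; "qd": joint speeds; "effort": joint torques, N m; "eef_pos": TCP position; "eef_rot": TCP orientation; "wrist_force": force on the tool from outside, world axes, zero at the start; "moment": the same for the moment, N m; "finger_gap": finger opening in mm.
Only numpy, scipy, OpenCV 4.12 (cv2) and the standard library are available. Lean on these libraries where they do the work, as an engineer would, in place of code of your own. Each camera call takes 0.05 s, during which the arm holds its last target.

## Working session

There is one attempt and no reset: what is moved stays moved. The work goes in short steps, Python scripts to look and compute and a tool call to move; the robot and the scene stay as the last step left them, time stands still between calls to the robot, and variables do not carry over. Pictures are saved under pics/ and viewed, and the job is handed in when it is done.

Besides the shell and the picture viewer there is one more tool, called after "Call:" as name(argument=value, ...) on one line, values as JSON. arm_command: Moves the arm, as the interface text tells. Its arguments: {"type":"object","properties":{"steps":{"type":"array","items":{"type":"array"}},"force":{"type":"number"}},"required":["steps"]}

```bash
mkdir -p pics; ls; python3 - <<'E'
from cell import manip
import cv2,numpy as np
print(manip.read_state())
for n in ["scene","side","wrist"]:
    p,d=manip.camera(n); cv2.imwrite(f"pics/{n}0.png",p[:,:,::-1]); np.save(f"pics/{n}0d.npy",d)
    print(n,{k:np.round(v,3).tolist() for k,v in manip.calibration(n).items()})
E
```

```text
pics
{'clock': 0.0, 'joints': array([-6.65867829e-02,  3.00488713e-01,  1.52158441e+00, -3.19098282e-06,
        1.32071329e+00, -6.65796559e-02]), 'qd': array([ 0.00016547, -0.00014567, -0.00051225, -0.00125915,  0.00151393,
       -0.00050969]), 'effort': array([-1.53750298e-03, -5.31805658e+01, -3.52735734e+01,  7.07558286e-02,
        2.43994006e-02, -4.79655944e-05]), 'eef_pos': array([5.49698737e+02, 2.35020483e-02, 1.77375287e+02]), 'eef_rot': array([-3.14151632e+00,  1.19131350e-03, -6.28995712e-06]), 'wrist_force': array([0.0150653 , 0.09590406, 0.35095326]), 'moment': array([-0.0579249 ,  0.02509083, -0.04058927]), 'finger_gap': 93.78381007590248}
scene {'fx': 488.62, 'fy': 488.62, 'cx': 320.799, 'cy': 244.017, 'R': [[-0.802, 0.597, 0.02], [0.461, 0.641, -0.614], [-0.379, -0.483, -0.789]], 't': [479.104, -129.188, 1490.865]}
side {'fx': 557.984, 'fy': 557.984, 'cx': 316.543, 'cy': 239.831, 'R': [[0.795, -0.606, -0.011], [-0.317, -0.4, -0.86], [0.517, 0.687, -0.511]], 't': [-459.913, 218.341, 1260.795]}
wrist {'fx': 388.814, 'fy': 388.814, 'cx': 318.036, 'cy': 239.668, 'tool_from_camera': [[1.0, -0.001, 0.0, -1.161], [0.001, 0.97, 0.243, -71.082], [-0.0, -0.243, 0.97, -207.547], [0.0, 0.0, 0.0, 1.0]]}
```

View pics/scene0.png

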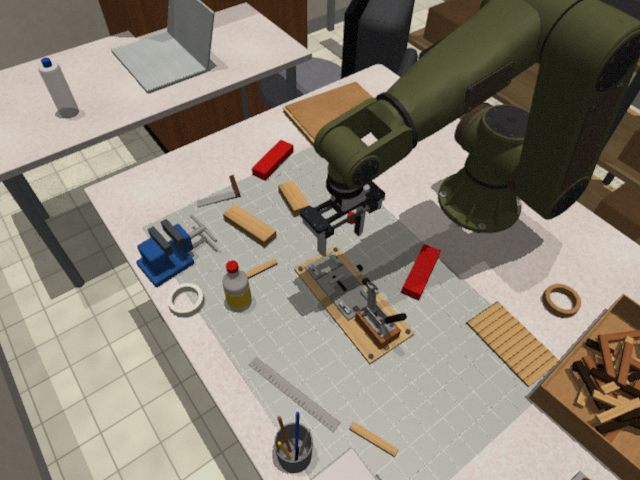

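View pics/side0.png

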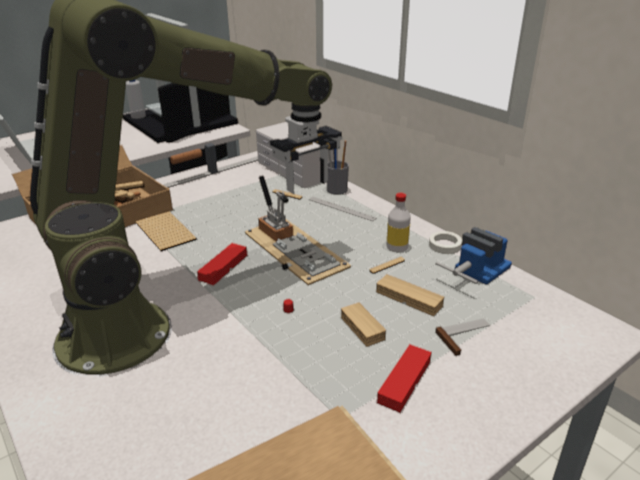

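View pics/wrist0.png

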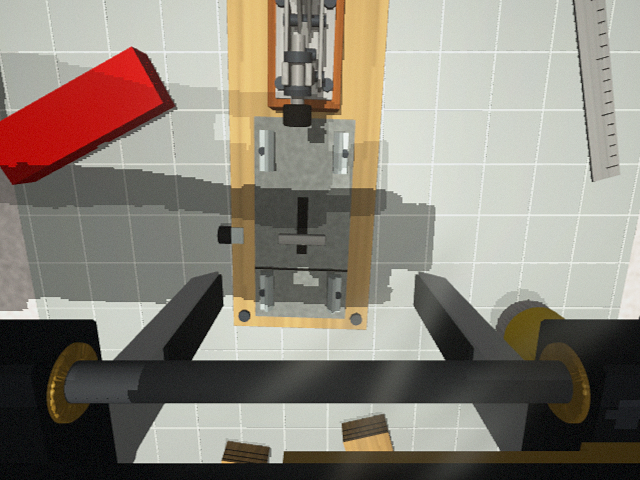

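```bash
cat > h.py <<'E'
import numpy as np,cv2
from cell import manip
from scipy.spatial.transform import Rotation as Ro
def cloud(n,d,st=None):
    c=manip.calibration(n); v,u=np.indices(d.shape); 
    P=np.stack([(u-c['cx'])/c['fx']*d,(v-c['cy'])/c['fy']*d,d],-1)
    if n=='wrist':
        T=np.array(c['tool_from_camera']); P=P@T[:3,:3].T+T[:3,3]
        return P@Ro.from_euler('xyz',st['eef_rot']).as_matrix().T+st['eef_pos']
    return (P-np.array(c['t']))@np.array(c['R'])
E
cat > a.py <<'E'
from h import *
for n,box,bx2 in (("scene",(215,195,285,250),(275,175,315,220)),("side",(370,270,450,320),(335,300,390,350))):
    p=cv2.imread(f"pics/{n}0.png"); d=np.load(f"pics/{n}0d.npy"); W=cloud(n,d)
    for b in (box,bx2):
        x0,y0,x1,y1=b
        w=W[y0:y1,x0:x1].reshape(-1,3); c=cv2.cvtColor(p[y0:y1,x0:x1],cv2.COLOR_BGR2HSV).reshape(-1,3)
        m=(c[:,1]>70)&(d[y0:y1,x0:x1].ravel()>0)&(w[:,2]>20)&(w[:,2]<40)
        q=w[m]; z=np.median(q[:,2]); q=q[abs(q[:,2]-z)<4]
        r=cv2.minAreaRect(q[:,:2].astype(np.float32)); print(n,b,len(q),z,r, q.mean(0))
    cr=np.hstack([cv2.resize(p[b[1]:b[3],b[0]:b[2]],(400,300),interpolation=cv2.INTER_CUBIC) for b in (box,bx2)])
    cv2.imwrite(f"pics/{n}_crop.png",cr)
E
python3 a.py; python3 -c "
import cv2,numpy as np
cv2.imwrite('pics/crops.png',np.vstack([cv2.imread('pics/%s_crop.png'%n) for n in('scene','side')]))"
```

```text
scene (215, 195, 285, 250) 753 29.11332228666132 ((563.7021484375, -328.07861328125), (172.1646270751953, 162.1162109375), 15.186834335327148) [ 620.20680356 -310.03141953   29.23744699]
scene (275, 175, 315, 220) 443 29.70822287391345 ((458.3575439453125, -326.40869140625), (119.04459381103516, 51.08070755004883), 80.22618865966797) [ 459.30202184 -324.41038413   29.87345131]
side (370, 270, 450, 320) 861 31.802931382818443 ((559.9382934570312, -331.279296875), (176.90797424316406, 159.8179168701172), 14.661919593811035) [ 616.16493923 -320.21727411   32.04842205]
side (335, 300, 390, 350) 727 31.897043042924256 ((456.4649658203125, -330.6680603027344), (118.51055145263672, 51.91093444824219), 80.2211685180664) [ 455.55880046 -332.75062369   32.07800079]
```

View pics/crops.png

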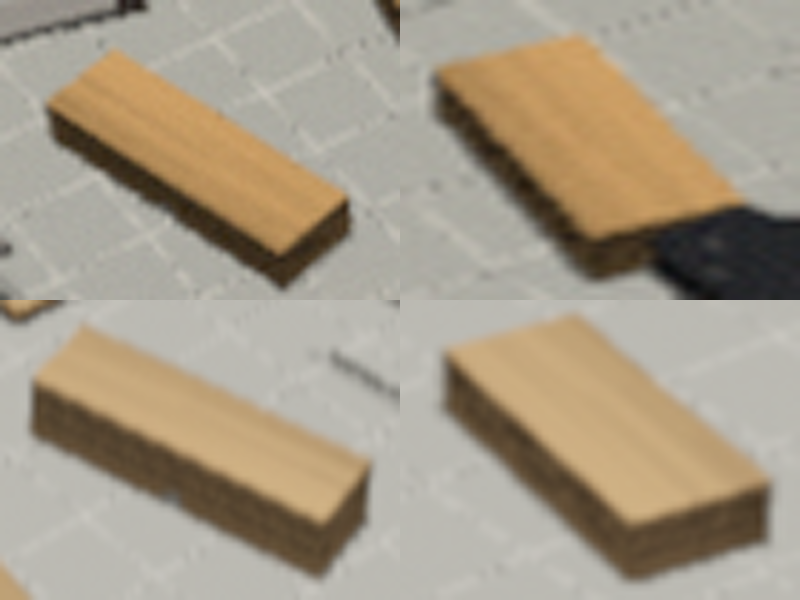

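Chosen: the long natural board (scene (250,225), side (410,294), groove mark seen at about (404,303)). Look‑alikes rejected: the short offcut (scene (293,197)) and two red blocks (scene (272,160), (421,272)).

```bash
cat > b.py <<'E'
from h import *
def rect(n,p,d,W,seed,smin=70,zr=(20,40)):
    c=cv2.cvtColor(p,cv2.COLOR_BGR2HSV)
    m=((c[:,:,1]>smin)&(d>0)&(W[:,:,2]>zr[0])&(W[:,:,2]<zr[1])).astype(np.uint8)
    k,l=cv2.connectedComponents(m,connectivity=4); q=W[l==l[seed[1],seed[0]]]
    z=np.median(q[:,2]); q=q[abs(q[:,2]-z)<3]
    r=cv2.minAreaRect(q[:,:2].astype(np.float32)); return len(q),z,r
if __name__=="__main__":
    for n,s in (("scene",(245,222)),("side",(410,288))):
        p=cv2.imread(f"pics/{n}0.png"); d=np.load(f"pics/{n}0d.npy"); W=cloud(n,d)
        print(n,rect(n,p,d,W,s))
    from cell import manip
    st=manip.read_state()
    d=np.load("pics/wrist0d.npy"); W=cloud("wrist",d,st); p=cv2.imread("pics/wrist0.png")
    for u,v in ((245,300),(365,300),(300,150),(330,220),(302,240),(292,240),(315,240),(302,215),(228,235),(262,160),(344,150),(265,300),(335,300),(297,115),(150,270),(490,250),(300,300)): print(u,v,np.round(W[v,u],1))
    cv2.imwrite("pics/wcrop.png",cv2.resize(p[90:340,200:410],None,fx=2.4,fy=2.4,interpolation=cv2.INTER_CUBIC))
E
python3 b.py
```

```text
scene (665, np.float64(29.127455101869106), ((621.2902221679688, -312.50579833984375), (53.40699768066406, 162.11585998535156), 14.839601516723633))
side (767, np.float64(31.810529927256876), ((618.4097900390625, -315.9811096191406), (56.02874755859375, 159.8179168701172), 14.661918640136719))
245 300 [473.5 -86.1  12.4]
365 300 [596.9 -86.5  11.6]
300 150 [532.   64.3  17.4]
330 220 [560.1  -1.3  17.9]
302 240 [533.2 -20.   22.3]
292 240 [523.5 -20.1  21.9]
315 240 [545.7 -20.   22.5]
302 215 [533.2   3.3  16.7]
228 235 [461.8 -15.5  20.6]
262 160 [498.   55.7  27. ]
344 150 [571.9  64.4  28.4]
265 300 [496.8 -78.2  31.3]
335 300 [565.1 -78.1  31.5]
297 115 [536.6  86.4 150.6]
150 270 [373.9 -57.5   0.9]
490 250 [724.3 -35.7   2.2]
300 300 [530.3 -83.7  18.1]
```

View pics/wcrop.png

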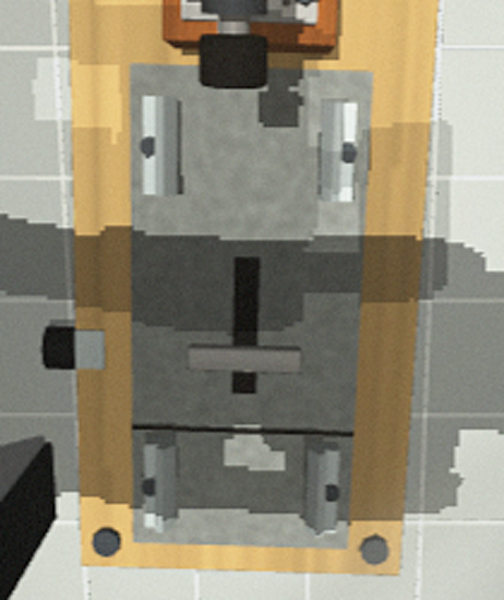

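```bash
cat >> h.py <<'E'
def ray(n,u,v,z,st=None):
    c=manip.calibration(n); r=np.array([(u-c['cx'])/c['fx'],(v-c['cy'])/c['fy'],1.])
    if n=='wrist':
        T=np.array(c['tool_from_camera']);R=Ro.from_euler('xyz',st['eef_rot']).as_matrix()
        o=R@T[:3,3]+st['eef_pos']; r=R@T[:3,:3]@r
    else:
        R=np.array(c['R']); o=-R.T@np.array(c['t']); r=R.T@r
    return o+r*(z-o[2])/r[2]
E
python3 - <<'E'
from h import *
st=manip.read_state()
f=lambda x,y,z:np.round(ray('wrist',200+x/2.4-.3,90+y/2.4-.3,z,st),1)
for nm,x,y,z in (("bedTL",132,66,16),("bedBL",134,543,16),("bedTR",372,72,16),("bedBR",347,548,16),("baseBL",83,566,10),("baseBR",402,575,10),("baseL",71,50,10),("baseR",435,50,10),
 ("keyTL",190,347,22),("keyTR",300,350,22),("keyBL",189,369,22),("keyBR",301,371,22),("slotT",246,258,16),("slotB",244,392,16),("padc",233,62,150),("g1in",176,430,31),("g2",312,430,31),("g3",177,100,31),("g4",325,100,31)): print(nm,f(x,y,z))
E
```

```text
bedTL [491.2  93.3  16. ]
bedBL [ 484.2 -102.2   16. ]
bedTR [582.  91.  16.]
bedBR [ 575.6 -104.6   16. ]
baseBL [ 460.4 -115.9   10. ]
baseBR [ 600.4 -120.3   10. ]
baseL [467.2  99.5  10. ]
baseR [606.4  99.4  10. ]
keyTL [511.  -14.5  22. ]
keyTR [555.  -15.7  22. ]
keyBL [510.4 -23.5  22. ]
keyBR [555.4 -24.4  22. ]
slotT [533.5  20.4  16. ]
slotB [532.1 -34.9  16. ]
padc [536.4  86.1 150. ]
g1in [505.5 -46.3  31. ]
g2 [559.7 -46.3  31. ]
g3 [509.5  80.5  31. ]
g4 [563.6  80.4  31. ]
```

```bash
python3 - <<'E'
from h import *
for n,pts in (("scene",{"bottle":(237,287,60),"botcap":(232,266,160),"slat":(262,269,9),"square":(235,187,16),"sqtip":(198,205,3)}),("side",{"bottle":(398,235,60),"botcap":(401,197,160),"slat":(387,265,9),"square":(448,340,16)})):
    d=np.load(f"pics/{n}0d.npy"); W=cloud(n,d)
    for k,(u,v,z) in pts.items(): print(n,k,np.round(W[v,u]),np.round(ray(n,u,v,z)))
E
```

```text
scene bottle [776. -97. 106.] [ 765. -125.   60.]
scene botcap [ 769. -118.  162.] [ 769. -119.  160.]
scene slat [ 669. -168.    8.] [ 670. -167.    9.]
scene square [ 574. -469.   15.] [ 575. -468.   16.]
scene sqtip [ 697. -479.    3.] [ 697. -479.    3.]
side bottle [ 753. -140.   57.] [ 749. -144.   60.]
side botcap [ 759. -134.  168.] [ 771. -123.  160.]
side slat [ 676. -181.   11.] [ 678. -178.    9.]
side square [ 567. -486.   18.] [ 569. -484.   16.]
```

Call:
arm_command(steps=[[1, [0.78, 3.49, 0], 0], [1, [0.78, 3.49, 0], 0], [1, [0.78, 3.49, 0], 0], [1, [0.78, 3.49, 0], 0], [1, [0.78, 3.49, 0], 0]])

```text
clock: 0.57
eef_pos: [589.0, -176.2, 177.7]
eef_rot: [-3.141, 0.0, 0.0]
wrist_force: [-0.0, -0.3, 0.3]
finger_gap: 94.0
```

Call:
arm_command(steps=[[1, [0.78, 3.49, 0], 0], [1, [0.78, 3.49, 0], 0], [1, [0.78, 3.49, 0], 0], [1, [0.78, 3.49, 0], 0]])

```text
clock: 0.9
eef_pos: [620.1, -315.8, 177.6]
eef_rot: [-3.141, 0.0, -0.0]
wrist_force: [0.4, 0.3, 1.0]
finger_gap: 94.0
```

Call:
arm_command(steps=[[1, [0, 0, 0], -0.0857], [1, [0, 0, 0], -0.0857], [1, [0, 0, 0], -0.0856], [1, [0, 0, 0], 0]])

```text
clock: 1.23
eef_pos: [620.0, -314.3, 177.4]
eef_rot: [-3.141, 0.001, 0.261]
wrist_force: [1.1, 0.7, -0.4]
finger_gap: 93.6
```

```bash
cat > snap.py <<'E'
import sys
from h import *
n,tag=sys.argv[1:3]
st=manip.read_state(); p,d=manip.camera(n)
print({k:np.round(v,3).tolist() for k,v in st.items() if k in('clock','eef_pos','eef_rot','wrist_force','finger_gap')})
cv2.imwrite(f"pics/{tag}.png",p[:,:,::-1]); np.save(f"pics/{tag}.npy",d); np.save(f"pics/{tag}_st.npy",np.r_[st['eef_pos'],st['eef_rot']])
E
python3 snap.py wrist w1
```

```text
{'clock': 1.233, 'eef_pos': [620.016, -314.286, 177.353], 'eef_rot': [-3.141, 0.001, 0.261], 'wrist_force': [1.097, 0.701, -0.4], 'finger_gap': 93.649}
```

View pics/w1.png

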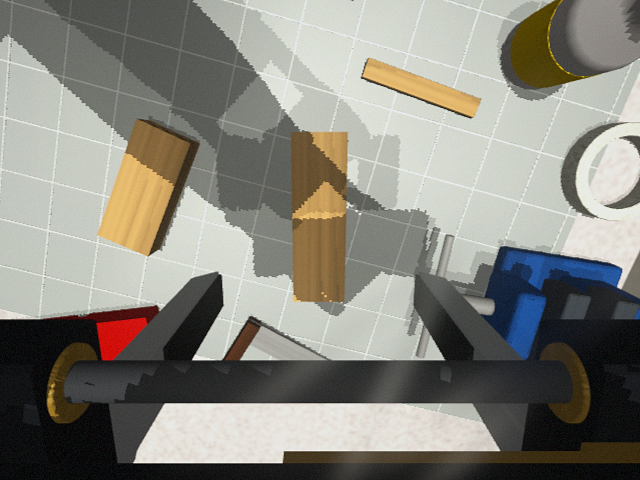

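```bash
python3 - <<'E'
from h import *
a=np.load("pics/w1_st.npy"); st={'eef_pos':a[:3],'eef_rot':a[3:]}
c=np.array([ray('wrist',u,v,30,st) for u,v in ((291.5,131),(348,131),(345,300),(294.5,300))]); print(c.round(1)); print(c.mean(0), np.linalg.norm(c-np.roll(c,1,0),axis=1))
ctr=c.mean(0); R=Ro.from_euler('xyz',a[3:]).as_matrix(); print("tool offset",R.T@(ctr-a[:3]))
for i,j in((1,2),(0,3)):
    v=c[i]-c[j]; print("long angle-90deg",np.arctan2(v[1],v[0])-np.pi/2)
d=np.load("pics/w1.npy"); W=cloud('wrist',d,st)
T=(W-ctr)@R
for u,v in ((445,245),(440,290),(485,300),(505,260),(560,260),(570,300),(420,350)): print(u,v,W[v,u].round(),T[v,u].round())
E
```

```text
[[ 575.7 -242.2   30. ]
 [ 623.8 -229.4   30. ]
 [ 664.8 -383.4   30. ]
 [ 617.  -396.1   30. ]]
[ 620.3381624 -312.7957541   30.       ] [159.39291926  49.69347401 159.38665042  49.43446291]
tool offset [  0.78903779  -1.26771665 147.35325112]
long angle-90deg 0.26039460633974043
long angle-90deg 0.2620195843581139
445 245 [ 731. -301.   54.] [110.  18. -24.]
440 290 [ 666. -291.  231.] [  50.  -10. -201.]
485 300 [ 783. -341.   55.] [150.  69. -25.]
505 260 [ 807. -307.   19.] [182.  42.  11.]
560 260 [ 858. -293.   20.] [235.  42.   9.]
570 300 [ 813. -308.  113.] [187.  45. -83.]
420 350 [ 743. -405.   53.] [ 95. 121. -24.]
```

Call:
arm_command(steps=[[1, [0.08, -0.13, 3.5], 0], [1, [0, 0, 3.5], 0], [1, [0, 0, 3.5], 0], [1, [0, 0, 3], 0], [1, [0, 0, 2], 0]])

```text
clock: 1.7
eef_pos: [619.4, -311.7, 19.3]
eef_rot: [-3.139, 0.003, 0.254]
wrist_force: [-1.1, -0.5, 0.4]
finger_gap: 93.9
```

Call:
arm_command(steps=[[1, [0, 0, 1], 0], [1, [0, 0, 0.6], 0], [1, [0, 0, 0], 0], [1, [0, 0, 0], 0]])

```text
clock: 2.03
eef_pos: [621.3, -312.9, 8.3]
eef_rot: [3.14, -0.001, 0.256]
wrist_force: [-0.3, 0.0, -0.2]
finger_gap: 93.7
```

Call:
arm_command(steps=[[0, [0, 0, 0], 0], [0, [0, 0, 0], 0], [0, [0, 0, 0], 0], [0, [0, 0, 0], 0], [0, [0, 0, 0], 0]], force=30)

```text
clock: 2.45
eef_pos: [620.7, -312.7, 7.3]
eef_rot: [3.141, -0.0, 0.257]
wrist_force: [-0.9, 0.4, -0.2]
finger_gap: 64.4
```

Call:
arm_command(steps=[[0, [0, 0, 0], 0], [0, [0, 0, 0], 0], [0, [0, 0, 0], 0], [0, [0, 0, 0], 0]])

```text
clock: 2.78
eef_pos: [620.6, -312.6, 6.9]
eef_rot: [3.142, 0.0, 0.257]
wrist_force: [0.5, -0.8, 0.7]
finger_gap: 37.3
```

```bash
python3 snap.py wrist w2;python3 snap.py scene s2; python3 -c "
import cv2
p=cv2.imread('pics/s2.png');cv2.imwrite('pics/s2c.png',cv2.resize(p[130:290,170:370],None,fx=4,fy=3.75,interpolation=cv2.INTER_CUBIC))"
```

```text
{'clock': 2.783, 'eef_pos': [620.635, -312.646, 6.938], 'eef_rot': [3.142, 0.0, 0.257], 'wrist_force': [0.503, -0.796, 0.661], 'finger_gap': 37.277}
{'clock': 2.833, 'eef_pos': [620.624, -312.624, 6.921], 'eef_rot': [-3.142, 0.0, 0.257], 'wrist_force': [-0.57, 0.668, 0.829], 'finger_gap': 33.563}
```

View pics/w2.png

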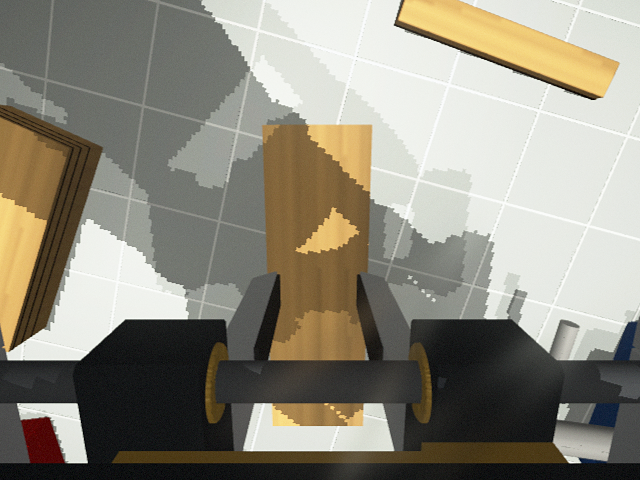

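View pics/s2c.png

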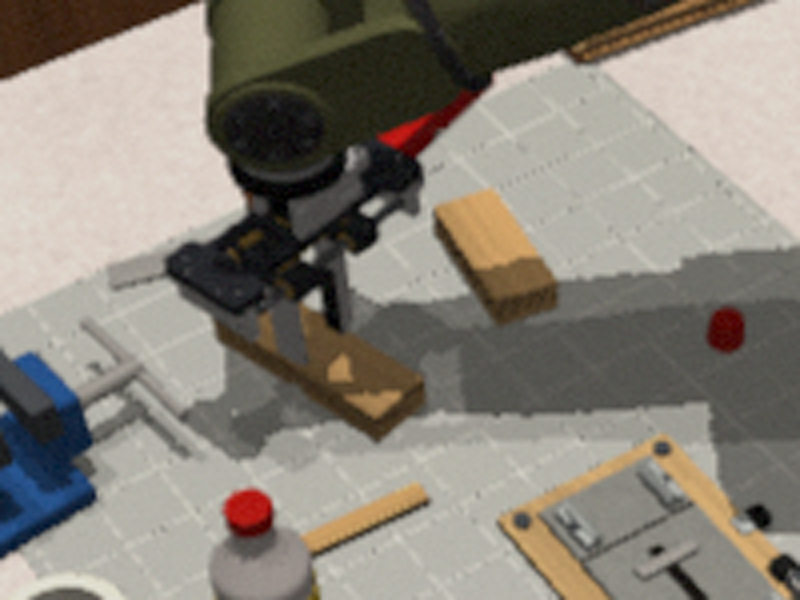

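```bash
python3 - <<'E'
from h import *
a=np.load("pics/w2_st.npy"); st={'eef_pos':a[:3],'eef_rot':a[3:]}
W=cloud('wrist',np.load("pics/w2.npy"),st)
R=Ro.from_euler('xyz',a[3:]).as_matrix(); T=(W-a[:3])@R
for u,v in ((320,200),(320,300),(272,280),(270,300),(262,285),(250,300),(240,340),(276,330),(365,285),(365,300),(385,300),(400,340),(320,415)): print(u,v,W[v,u].round(1),T[v,u].round(1))
E
cd pics; python3 -c "
import cv2
p=cv2.imread('w2.png');cv2.imwrite('w2c.png',cv2.resize(p[230:430,220:420],None,fx=3,fy=3,interpolation=cv2.INTER_CUBIC))"
```

```text
320 200 [ 609.3 -269.2   31.8] [  0.1 -44.9 -24.9]
320 300 [ 622.3 -318.4   31.3] [  0.1   6.  -24.4]
272 280 [ 596.9 -307.6   48.2] [-21.7 -10.9 -41.2]
270 300 [ 598.6 -308.8   67.4] [-20.4  -9.3 -60.5]
262 285 [ 593.3 -309.2   53. ] [-25.6 -10.3 -46.1]
250 300 [ 591.  -309.5   70.5] [-27.9 -10.6 -63.6]
240 340 [ 593.3 -308.2  103.9] [-25.3 -11.3 -97. ]
276 330 [ 604.6 -340.6   30.5] [-22.7  23.  -23.5]
365 285 [ 637.1 -297.6   53.3] [ 19.8 -10.4 -46.4]
365 300 [ 636.1 -299.4   66.5] [ 18.3  -8.9 -59.5]
385 300 [ 643.  -296.1   69.9] [ 25.8 -10.3 -63. ]
400 340 [ 642.  -295.8  103.2] [ 25.  -10.8 -96.3]
320 415 [ 639.7 -384.3   30.5] [  0.2  74.1 -23.6]
```

View pics/w2c.png

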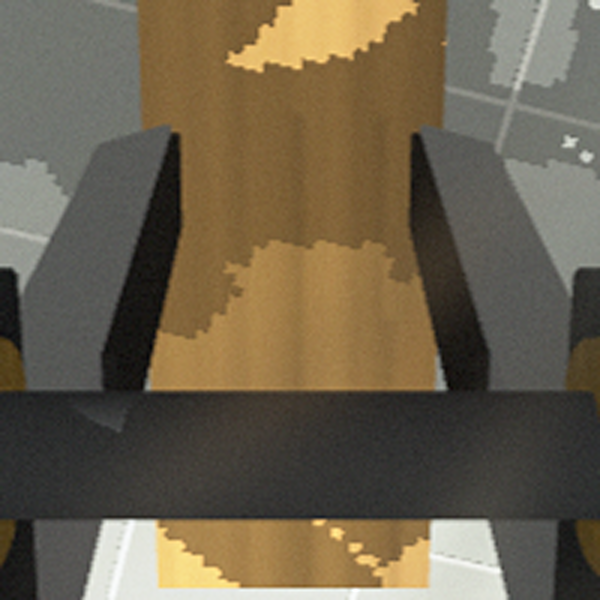

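```bash
python3 - <<'E'
from h import *
for t,us in (("w1",(205,212,218,222,416,420,425)),("w2",(258,265,270,275,364,368))):
    a=np.load(f"pics/{t}_st.npy"); st={'eef_pos':a[:3],'eef_rot':a[3:]}
    W=cloud('wrist',np.load(f"pics/{t}.npy"),st)
    R=Ro.from_euler('xyz',a[3:]).as_matrix(); T=(W-a[:3])@R
    for u in us:
        for v in range(266,292,2):
            if T[v,u][2]<-26: print(t,u,v,T[v,u].round(1),T[v+4,u].round(1)); break
print(manip.read_state())
E
```

```text
w1 205 274 [-54.2 -11.  -33.4] [-53.1 -10.5 -37.4]
w1 212 274 [-51.4 -10.5 -31.8] [-49.4 -11.1 -39.1]
w1 218 272 [-49.3 -10.4 -28.7] [-49.   -8.9 -30.2]
w1 222 278 [-47.4  -7.6 -29.2] [-47.7  -5.3 -28.7]
w1 416 274 [ 46.5  -9.5 -29.1] [ 46.4  -7.8 -30.2]
w1 420 272 [ 48.3 -10.6 -29.4] [  -0.9  -71.3 -207.5]
w1 425 274 [ 50.  -10.5 -32. ] [ 48.5 -10.6 -37.9]
w2 258 276 [-28.9 -10.8 -35.6] [-28.  -10.9 -41.3]
w2 265 274 [-26.2 -10.3 -31.2] [-25.4 -10.5 -37.5]
w2 270 274 [-23.7 -10.7 -32.3] [-23.1 -10.5 -37.4]
w2 275 272 [-21.6 -10.7 -29.6] [-21.1 -10.5 -34.6]
w2 364 272 [ 21.1 -11.1 -30.8] [ 20.6 -10.8 -35.8]
w2 368 274 [ 22.9 -10.7 -32.5] [ 22.2 -10.5 -37.6]
{'clock': 2.8833, 'joints': array([-5.19354875e-01,  7.85477059e-01,  1.19584845e+00, -2.03695212e-05,
        1.16038014e+00, -7.76355954e-01]), 'qd': array([-1.41226327e-03,  1.24942156e-03,  4.43923632e-05, -1.14482766e-03,
        8.52641167e-04,  5.45999003e-04]), 'effort': array([-1.97182460e-03, -7.55732131e+01, -3.27928448e+01,  3.84330866e-02,
        6.46143942e-02,  2.88918882e-04]), 'eef_pos': array([ 620.59829275, -312.6467707 ,    6.89959319]), 'eef_rot': array([-3.14152681e+00,  9.36990983e-05,  2.57009210e-01]), 'wrist_force': array([0.10497882, 0.00345356, 0.42875896]), 'moment': array([ 0.01099445, -0.0206398 ,  0.01060469]), 'finger_gap': 29.496947371920538}
```

Call:
arm_command(steps=[[1, [0, 0, 0], 0], [1, [0, 0, 0], 0], [1, [0, 0, 0], 0], [1, [0, 0, 0], 0], [1, [0, 0, 0], 0]])

```text
clock: 3.3
eef_pos: [620.6, -312.6, 6.9]
eef_rot: [-3.142, 0.0, 0.257]
wrist_force: [0.3, -0.6, -0.5]
finger_gap: 59.5
```

```bash
python3 snap.py side sd1; python3 -c "
from cell import manip; print(manip.tcp_to_grasp,[x for x in dir(manip) if x[0]!='_'])
import cv2
p=cv2.imread('pics/sd1.png');cv2.imwrite('pics/sd1c.png',cv2.resize(p[200:350,330:530],None,fx=4,fy=4,interpolation=cv2.INTER_CUBIC))"
```

```text
{'clock': 3.3, 'eef_pos': [620.619, -312.618, 6.921], 'eef_rot': [-3.142, 0.0, 0.257], 'wrist_force': [0.269, -0.557, -0.537], 'finger_gap': 59.469}
18.8 ['Unreachable', 'calibration', 'camera', 'read_state', 'sign_off', 'tcp_to_grasp']
```

View pics/sd1c.png

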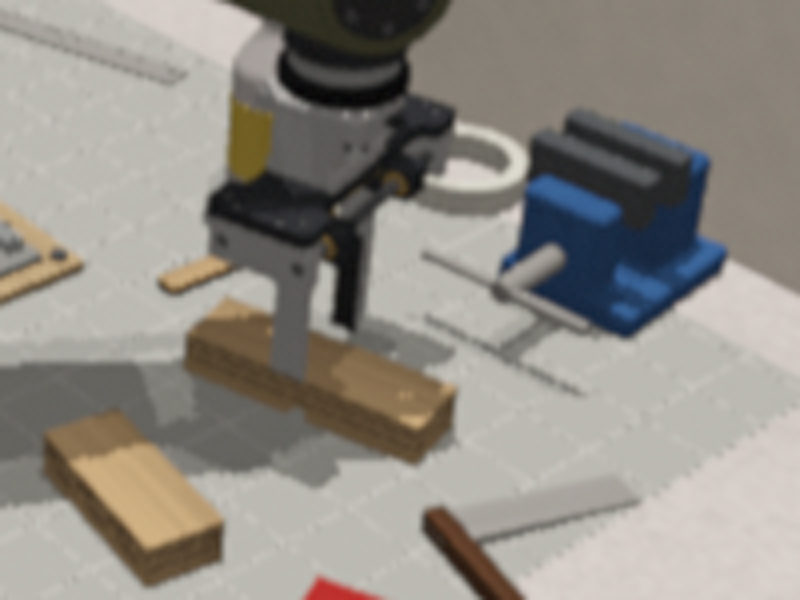

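Call:
arm_command(steps=[[1, [0, 0, 0], 0], [1, [0, 0, 0], 0], [1, [0, 0, 0], 0], [1, [0, 0, 0], 0], [1, [0, 0, 0], 0]])

```text
clock: 3.77
eef_pos: [620.6, -312.6, 7.0]
eef_rot: [-3.142, -0.0, 0.257]
wrist_force: [-0.4, -0.4, 0.6]
finger_gap: 93.7
```

Call:
arm_command(steps=[[1, [0, 0, 0.5], 0], [1, [0, 0, 0.5], 0], [1, [0, 0, 0.5], 0], [1, [0, 0, 0.3], 0], [1, [0, 0, 0], 0]])

```text
clock: 4.18
eef_pos: [620.1, -312.3, -12.3]
eef_rot: [-3.14, 0.001, 0.257]
wrist_force: [0.3, 0.1, 0.4]
finger_gap: 94.0
```

```bash
python3 snap.py side sd2;python3 snap.py wrist w3; python3 -c "
import cv2
p=cv2.imread('pics/sd2.png');cv2.imwrite('pics/sd2c.png',cv2.resize(p[200:350,330:530],None,fx=4,fy=4,interpolation=cv2.INTER_CUBIC))
from h import *
a=np.load('pics/w3_st.npy'); st={'eef_pos':a[:3],'eef_rot':a[3:]}
W=cloud('wrist',np.load('pics/w3.npy'),st)
for u,v in ((150,350),(60,330),(212,276),(218,274),(222,278),(420,274)): print(W[v,u].round(1))
"
```

```text
{'clock': 4.183, 'eef_pos': [620.143, -312.342, -12.342], 'eef_rot': [-3.14, 0.001, 0.257], 'wrist_force': [0.342, 0.114, 0.411], 'finger_gap': 93.975}
{'clock': 4.233, 'eef_pos': [620.361, -312.482, -11.713], 'eef_rot': [-3.141, 0.001, 0.257], 'wrist_force': [-0.097, 0.397, 0.126], 'finger_gap': 94.018}
[ 567.7 -315.7   89.7]
[ 560.2 -292.8  123.8]
[ 568.8 -315.1   23.3]
[ 570.5 -315.3   18.6]
[ 572.4 -317.8   16.1]
[ 664.  -290.4   19.7]
```

View pics/sd2c.png

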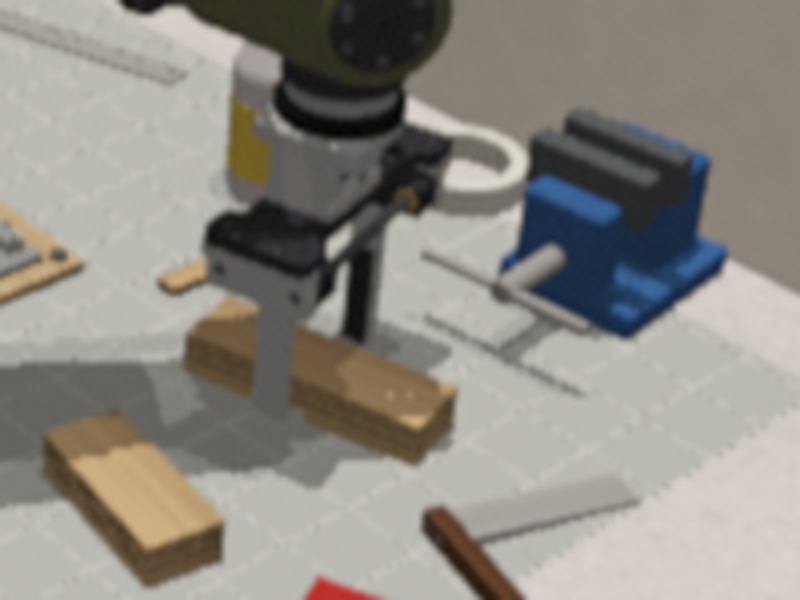

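Call:
arm_command(steps=[[1, [0, 0, 0.3], 0], [1, [0, 0, 0.3], 0], [1, [0, 0, 0.3], 0], [0, [0, 0, 0], 0], [0, [0, 0, 0], 0]])

```text
clock: 4.7
eef_pos: [620.5, -312.6, -20.3]
eef_rot: [-3.141, 0.0, 0.257]
wrist_force: [0.6, 0.6, 0.2]
finger_gap: 84.0
```

Call:
arm_command(steps=[[0, [0, 0, 0], 0], [0, [0, 0, 0], 0], [0, [0, 0, 0], 0], [0, [0, 0, 0], 0], [0, [0, 0, 0], 0]])

```text
clock: 5.12
eef_pos: [620.6, -312.7, -20.0]
eef_rot: [3.141, 0.0, 0.257]
wrist_force: [-2.5, -0.8, 0.6]
finger_gap: 50.5
```

Call:
arm_command(steps=[[0, [0, 0, 0], 0], [0, [0, 0, 0], 0], [0, [0, 0, 0], 0]])

```text
clock: 5.37
eef_pos: [620.6, -312.6, -20.0]
eef_rot: [3.142, -0.0, 0.257]
wrist_force: [0.2, -0.3, 1.3]
finger_gap: 49.8
```

Call:
arm_command(steps=[[0, [0, 0, -1], 0], [0, [0, 0, -2], 0.072], [0, [0, 0, -2], 0.072], [0, [0, 0, -2], 0.072], [0, [0, 0, -2], 0.072]])

```text
clock: 5.78
eef_pos: [620.5, -312.5, 71.4]
eef_rot: [-3.142, 0.0, -0.035]
wrist_force: [-0.8, -0.5, -2.5]
finger_gap: 49.9
```

Call:
arm_command(steps=[[0, [0, 0, -1], 0], [0, [0, 0, 0], 0], [0, [0, 0, 0], 0]])

```text
clock: 6.03
eef_pos: [620.5, -312.6, 79.7]
eef_rot: [3.142, 0.0, -0.029]
wrist_force: [0.1, -0.3, -3.1]
finger_gap: 49.8
```

Call:
arm_command(steps=[[0, [-2.4, -3.3, 0], 0], [0, [-2.4, -3.3, 0], 0], [0, [-2.4, -3.3, 0], 0], [0, [-2.45, -3.3, 0], 0], [0, [0, 0, 0], 0]])

```text
clock: 6.45
eef_pos: [523.2, -172.3, 77.3]
eef_rot: [-3.138, 0.007, -0.026]
wrist_force: [0.2, -0.1, -1.7]
finger_gap: 49.5
```

Call:
arm_command(steps=[[0, [0, 0, 0], 0], [0, [0, 0, 0], 0]])

```text
clock: 6.62
eef_pos: [528.5, -177.9, 79.5]
eef_rot: [-3.142, 0.0, -0.03]
wrist_force: [-0.2, -1.0, -1.5]
finger_gap: 49.9
```

```bash
python3 snap.py wrist w4;python3 -c "
import cv2
p=cv2.imread('pics/w4.png');cv2.imwrite('pics/w4c.png',cv2.resize(p[0:300,160:480],None,fx=2.5,fy=2,interpolation=cv2.INTER_CUBIC))"
```

```text
{'clock': 6.617, 'eef_pos': [528.459, -177.896, 79.465], 'eef_rot': [-3.142, 0.0, -0.03], 'wrist_force': [-0.199, -1.011, -1.469], 'finger_gap': 49.89}
```

View pics/w4.png

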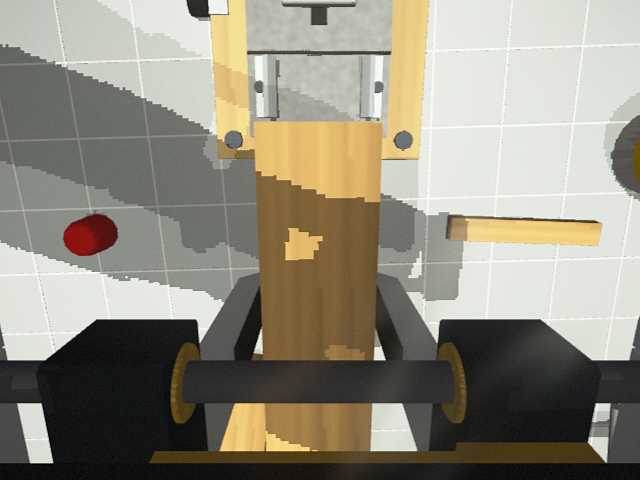

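```bash
python3 - <<'E'
from h import *
a=np.load("pics/w4_st.npy"); st={'eef_pos':a[:3],'eef_rot':a[3:]}
W=cloud('wrist',np.load('pics/w4.npy'),st); print("top",W[160:200:10,320].round(1))
zt=np.median(W[140:180,300:340,2]); print(zt)
f=lambda u,v,z:ray('wrist',u,v,z,st).round(1)
for n,u,v,z in (("TL",254,122,zt),("TR",383,122,zt),("L",261.5,250,zt),("R",379,250,zt),("keyBL",283,6,22),("keyBR",355,6,22),("boltL",234,140,12),("boltR",403,140,12),("baseL",219,159,10),("baseR",418,159,10),("gap L",247,51.5,16),("gapR",391,52,16),("gL",277,90,31),("gR",360,90,31)): print(n,f(u,v,z))
E
```

```text
top [[ 530.  -113.7  130.1]
 [ 529.9 -117.5  130.9]
 [ 529.8 -121.4  130.9]
 [ 529.7 -125.4  130.9]]
130.2989708890102
TL [505.  -98.5 130.3]
TR [ 554.8 -100.   130.3]
L [ 504.5 -149.8  130.3]
R [ 553.6 -151.3  130.3]
keyBL [510.5 -25.5  22. ]
keyBR [554.5 -26.8  22. ]
boltL [ 472.  -103.6   12. ]
boltR [ 587.7 -107.1   12. ]
baseL [ 460.  -116.1   10. ]
baseR [ 598.9 -120.2   10. ]
gap L [485.7 -49.   16. ]
gapR [577.9 -52.1  16. ]
gL [505.  -74.7  31. ]
gR [556.4 -76.2  31. ]
```

View pics/w4c.png

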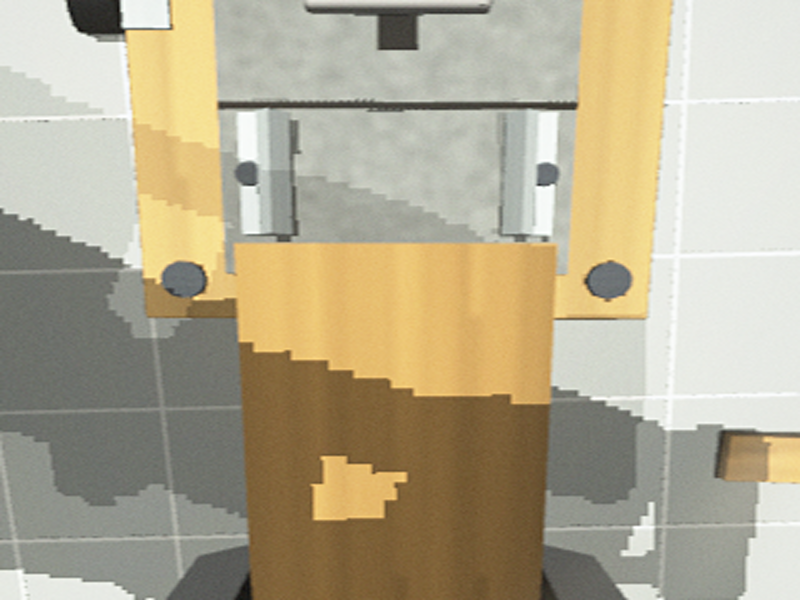

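Call:
arm_command(steps=[[0, [0.05, -3.3, 0], 0], [0, [0, -3.3, 0], 0], [0, [0, -3.3, 0], 0], [0, [0, -3.3, 0], 0], [0, [0, -3.05, 0], 0]])

```text
clock: 7.08
eef_pos: [534.3, -14.4, 79.5]
eef_rot: [-3.142, 0.0, -0.031]
wrist_force: [-0.4, -0.5, -2.4]
finger_gap: 49.6
```

Call:
arm_command(steps=[[0, [0, 0, 1.5], 0], [0, [0, 0, 2], 0], [0, [0, 0, 1.5], 0], [0, [0, 0, 0], 0], [0, [0, 0, 0], 0]])

```text
clock: 7.5
eef_pos: [534.0, -15.9, 29.4]
eef_rot: [-3.142, 0.001, -0.031]
wrist_force: [0.9, -0.2, -2.6]
finger_gap: 49.8
```

```bash
python3 snap.py wrist w5;python3 snap.py side sd5;python3 -c "
import cv2
p=cv2.imread('pics/sd5.png');cv2.imwrite('pics/sd5c.png',cv2.resize(p[150:300,210:410],None,fx=4,fy=4,interpolation=cv2.INTER_CUBIC))"
```

```text
{'clock': 7.5, 'eef_pos': [534.015, -15.871, 29.372], 'eef_rot': [-3.142, 0.001, -0.031], 'wrist_force': [0.922, -0.158, -2.596], 'finger_gap': 49.803}
{'clock': 7.55, 'eef_pos': [534.459, -15.884, 30.247], 'eef_rot': [3.142, -0.0, -0.032], 'wrist_force': [0.856, -0.345, -1.98], 'finger_gap': 49.706}
```

View pics/w5.png

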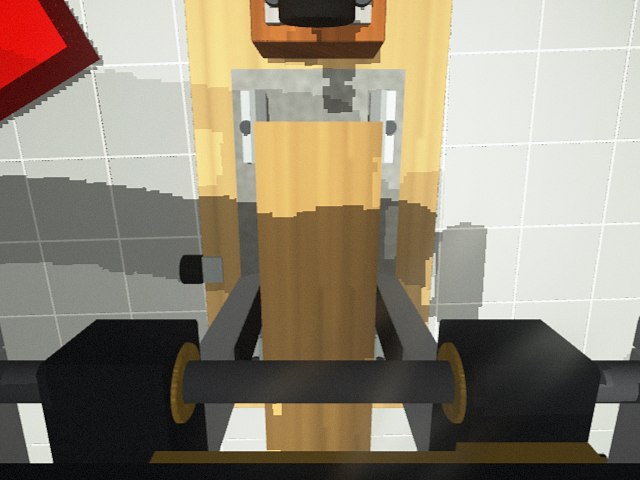

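View pics/sd5c.png

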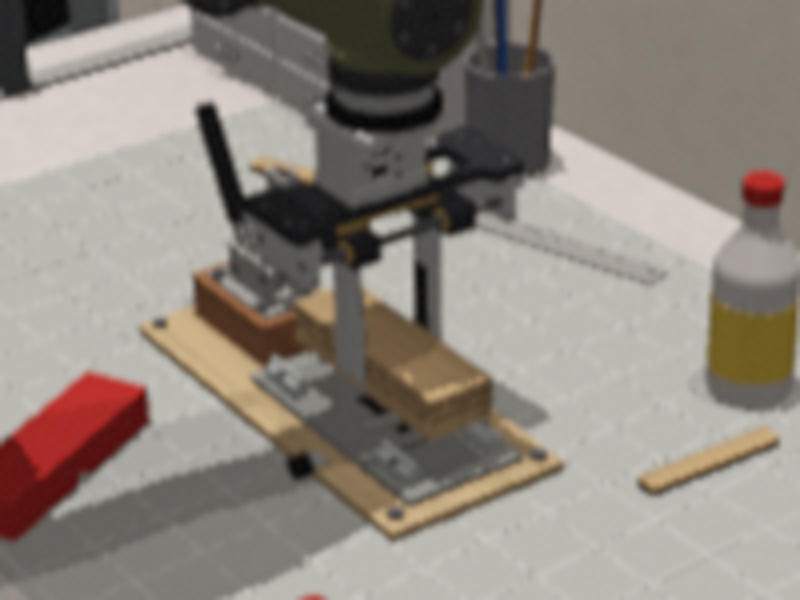

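Call:
arm_command(steps=[[0, [0, 0, 0.8], 0], [0, [0, 0, 0.8], 0], [0, [0, 0, 0.5], 0], [0, [0, 0, 0.2], 0], [0, [0, 0, 0], 0]])

```text
clock: 8.02
eef_pos: [533.5, -15.3, 6.3]
eef_rot: [-3.141, 0.001, -0.031]
wrist_force: [1.3, 0.5, -2.5]
finger_gap: 49.5
```

Call:
arm_command(steps=[[0, [0, 0, 0.1], 0], [0, [0, 0, 0], 0], [0, [0, 0, 0.1], 0], [0, [0, 0, 0], 0]])

```text
clock: 8.35
eef_pos: [533.8, -15.3, 5.0]
eef_rot: [3.142, -0.0, -0.031]
wrist_force: [-0.3, -0.6, -2.6]
finger_gap: 49.7
```

Call:
arm_command(steps=[[0, [0, 0, 0.1], 0], [0, [0, 0, 0], 0], [0, [0, 0, 0.1], 0], [0, [0, 0, 0], 0]])

```text
clock: 8.68
eef_pos: [533.7, -15.3, 2.8]
eef_rot: [3.142, 0.0, -0.031]
wrist_force: [-0.4, -0.8, -1.6]
finger_gap: 50.0
```

Call:
arm_command(steps=[[0, [0, 0, 0.05], 0], [0, [0, 0, 0], 0], [0, [0, 0, 0.05], 0], [0, [0, 0, 0], 0]])

```text
clock: 9.02
eef_pos: [533.9, -15.3, 2.0]
eef_rot: [3.142, -0.0, -0.031]
wrist_force: [0.3, -0.7, -1.6]
finger_gap: 49.7
```

Call:
arm_command(steps=[[0, [0, 0, 0.05], 0], [0, [0, 0, 0], 0], [0, [0, 0, 0], 0]])

```text
clock: 9.27
eef_pos: [533.9, -15.3, 1.9]
eef_rot: [3.142, -0.0, -0.031]
wrist_force: [-3.1, 0.2, 5.5]
finger_gap: 49.9
```

Call:
arm_command(steps=[[0, [0, 0, 0.05], 0], [0, [0, 0, 0], 0], [0, [0, 0, 0], 0]])

```text
clock: 9.52
eef_pos: [533.9, -15.3, 1.7]
eef_rot: [3.142, -0.0, -0.031]
wrist_force: [-5.6, 0.9, 12.0]
finger_gap: 49.5
```

Call:
arm_command(steps=[[0, [0, 0, 0.05], 0], [0, [0, 0, 0], 0], [0, [0, 0, 0], 0]])

```text
clock: 9.77
eef_pos: [534.0, -15.3, 1.7]
eef_rot: [3.142, -0.001, -0.031]
wrist_force: [-7.2, 0.0, 16.6]
finger_gap: 49.7
```

Call:
arm_command(steps=[[0, [0, 0, -0.08], 0], [0, [-0.05, 0, 0], 0], [0, [-0.05, 0, 0], 0], [0, [0, 0, 0], 0]])

```text
clock: 10.1
eef_pos: [533.8, -15.3, 1.9]
eef_rot: [3.142, -0.003, -0.031]
wrist_force: [2.4, 0.3, 5.6]
finger_gap: 49.6
```

Call:
arm_command(steps=[[0, [0, 0.05, 0], 0], [0, [0, 0.05, 0], 0], [0, [0, 0, 0], 0]])

```text
clock: 10.35
eef_pos: [533.6, -15.8, 1.8]
eef_rot: [-3.141, -0.002, -0.031]
wrist_force: [1.5, 4.9, 6.8]
finger_gap: 49.9
```

Call:
arm_command(steps=[[0, [0, 0.05, 0], 0], [0, [0, 0.05, 0], 0], [0, [0, 0, 0], 0]])

```text
clock: 10.6
eef_pos: [533.4, -16.8, 1.7]
eef_rot: [-3.141, -0.002, -0.031]
wrist_force: [1.7, 4.3, 5.6]
finger_gap: 49.9
```

Call:
arm_command(steps=[[0, [0, 0.05, 0], 0], [0, [0, 0.05, 0], 0], [0, [0, 0, 0], 0]])

```text
clock: 10.85
eef_pos: [532.2, -18.4, 0.7]
eef_rot: [3.142, 0.001, -0.031]
wrist_force: [-0.3, -0.1, -1.9]
finger_gap: 49.5
```

Call:
arm_command(steps=[[0, [0, 0.03, 0.1], 0], [0, [0, 0, 0], 0], [0, [0, 0, 0.1], 0], [0, [0, 0, 0], 0]])

```text
clock: 11.18
eef_pos: [532.5, -18.6, -1.1]
eef_rot: [-3.142, 0.001, -0.031]
wrist_force: [-0.5, -0.2, -2.2]
finger_gap: 50.0
```

Call:
arm_command(steps=[[0, [0, 0, 0.1], 0], [0, [0, 0, 0], 0], [0, [0, 0, 0.05], 0], [0, [0, 0, 0], 0]])

```text
clock: 11.52
eef_pos: [532.7, -18.6, -2.3]
eef_rot: [-3.142, 0.0, -0.031]
wrist_force: [-1.2, -0.4, -2.3]
finger_gap: 49.9
```

Call:
arm_command(steps=[[0, [0, 0, 0.05], 0], [0, [0, 0, 0], 0], [0, [0, 0, 0.05], 0], [0, [0, 0, 0], 0]])

```text
clock: 11.85
eef_pos: [532.7, -18.6, -3.3]
eef_rot: [-3.142, 0.0, -0.031]
wrist_force: [0.0, 0.4, -1.3]
finger_gap: 49.9
```

Call:
arm_command(steps=[[0, [0, 0, 0.05], 0], [0, [0, 0, 0], 0], [0, [0, 0, 0], 0]])

```text
clock: 12.1
eef_pos: [532.7, -18.6, -3.8]
eef_rot: [-3.142, 0.0, -0.031]
wrist_force: [0.1, -0.1, -1.8]
finger_gap: 49.8
```

Call:
arm_command(steps=[[0, [0, 0, 0.05], 0], [0, [0, 0, 0], 0], [0, [0, 0, 0], 0]])

```text
clock: 12.35
eef_pos: [532.8, -18.6, -4.1]
eef_rot: [3.142, -0.0, -0.031]
wrist_force: [-1.0, 0.6, 2.7]
finger_gap: 49.7
```

Call:
arm_command(steps=[[0, [0, 0, 0.05], 0], [0, [0, 0, 0], 0], [0, [0, 0, 0], 0]])

```text
clock: 12.6
eef_pos: [532.8, -18.6, -4.1]
eef_rot: [3.142, -0.0, -0.031]
wrist_force: [-5.8, 1.7, 9.8]
finger_gap: 49.7
```

Call:
arm_command(steps=[[0, [0, 0, -0.07], 0], [0, [0, 0, 0], 0], [1, [0, 0, 0], 0], [1, [0, 0, 0], 0], [1, [0, 0, 0], 0]])

```text
clock: 13.02
eef_pos: [532.8, -18.6, -4.1]
eef_rot: [3.142, -0.0, -0.031]
wrist_force: [0.2, -0.6, -0.5]
finger_gap: 66.1
```

Call:
arm_command(steps=[[1, [0, 0, 0], 0], [1, [0, 0, 0], 0], [1, [0, 0, 0], 0], [1, [0, 0, 0], 0], [1, [0, 0, 0], 0]])

```text
clock: 13.43
eef_pos: [532.7, -18.6, -4.1]
eef_rot: [3.142, -0.0, -0.031]
wrist_force: [0.2, 0.0, -0.3]
finger_gap: 93.6
```

Call:
arm_command(steps=[[1, [0, 0, -2], 0], [1, [0, 0, -3], 0], [1, [0, 0, -3], 0], [1, [0, 0, -2], 0], [0, [0, 0, 0], 0]])

```text
clock: 13.85
eef_pos: [534.7, -18.7, 100.2]
eef_rot: [3.141, -0.007, -0.031]
wrist_force: [-0.4, -0.0, 1.1]
finger_gap: 90.0
```

```bash
python3 snap.py wrist w6;python3 snap.py side sd6;python3 -c "
import cv2
p=cv2.imread('pics/sd6.png');cv2.imwrite('pics/sd6c.png',cv2.resize(p[150:300,210:410],None,fx=4,fy=4,interpolation=cv2.INTER_CUBIC))"
```

```text
{'clock': 13.85, 'eef_pos': [534.677, -18.735, 100.246], 'eef_rot': [3.141, -0.007, -0.031], 'wrist_force': [-0.369, -0.002, 1.139], 'finger_gap': 89.99}
{'clock': 13.9, 'eef_pos': [533.742, -18.665, 97.865], 'eef_rot': [3.141, -0.004, -0.031], 'wrist_force': [-1.092, -0.333, -0.799], 'finger_gap': 86.525}
```

View pics/w6.png

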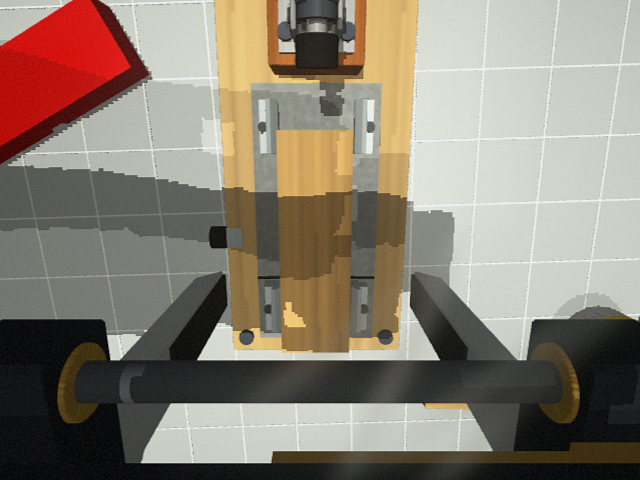

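View pics/sd6c.png

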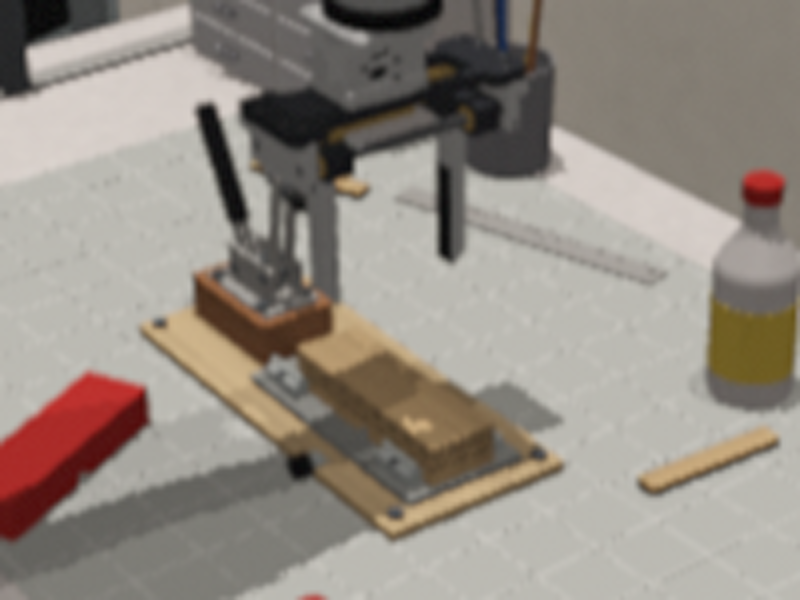

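```bash
python3 - <<'E'
from h import *
st=manip.read_state(); p,d=manip.camera('wrist'); W=cloud('wrist',d,st)
print(st['eef_pos'],st['finger_gap'])
for v in (140,160,200,240,280,320,345): print(v,W[v,290:340].mean(0).round(1), "bed",W[v,260:272].mean(0).round(1),W[v,355:368].mean(0).round(1))
W2=cloud('side',np.load('pics/sd6.npy'))
for u,v in ((210+340/4,150+355/4),(210+440/4,150+430/4),(210+320/4,150+400/4)): print(W2[int(v),int(u)].round(1))
W5=cloud('side',np.load('pics/sd6.npy')); 
# handle: side view pixel ends
for u,v in ((210+205/4,150+105/4),(210+222/4,150+160/4),(210+238/4,150+215/4)): print("handle",W5[int(v)-2:int(v)+3,int(u)-2:int(u)+3].reshape(-1,3).round(0)[::6])
E
```

```text
[532.84650414 -18.60280993  96.18597895] 82.72869012610994
140 [531.8  53.9  46.8] bed [497.7  55.1  25.4] [563.2  53.   32.3]
160 [531.4  41.4  46.6] bed [495.7  41.2  16.6] [564.3  39.3  21.8]
200 [530.5  15.4  46.8] bed [493.8  12.2  16.7] [564.4  10.3  19.3]
240 [529.6 -12.   47. ] bed [491.9 -18.3  16.9] [564.5 -20.7  16.9]
280 [528.6 -40.9  46.7] bed [489.7 -50.7  16.2] [564.3 -52.8  17.1]
320 [527.5 -68.7  52. ] bed [487.8 -83.7  18.2] [562.8 -80.6  29.9]
345 [526.9 -91.1  46.8] bed [ 485.1 -110.    10.6] [ 564.7 -112.5   10.7]
[529.6  32.6  49.2]
[525.4 -85.3  48. ]
[509.7  29.8  19.5]
handle [[732. 543.   6.]
 [539. 212. 172.]
 [538. 205. 172.]
 [543. 209. 166.]
 [543. 203. 165.]]
handle [[535. 194. 139.]
 [533. 185. 140.]
 [538. 189. 134.]
 [541. 188. 130.]
 [542. 185. 128.]]
handle [[537. 179. 103.]
 [535. 171. 103.]
 [540. 174.  98.]
 [541. 170.  95.]
 [542. 166.  93.]]
```

Call:
arm_command(steps=[[0, [0, 0, -2.5], 0], [0, [0, 0, -3], 0], [0, [0, -2, 0], 0], [0, [0, -3.5, 0], 0], [0, [0, -3.5, 0], 0]])

```text
clock: 14.42
eef_pos: [535.1, 71.8, 149.8]
eef_rot: [3.141, 0.002, -0.033]
wrist_force: [0.3, 0.6, 1.1]
finger_gap: 45.2
```

Call:
arm_command(steps=[[0, [0, -3.5, 0], 0], [0, [0, -3.5, 0], 0], [0, [0, -2.5, 0], 0], [0, [0, 0, 0], 0], [0, [0, 0, 0], 0]])

```text
clock: 14.83
eef_pos: [537.8, 167.1, 149.3]
eef_rot: [3.141, 0.002, -0.029]
wrist_force: [-0.2, -0.2, -0.4]
finger_gap: 12.3
```

```bash
python3 snap.py wrist w7;python3 snap.py side sd7;python3 -c "
import cv2
p=cv2.imread('pics/sd7.png');cv2.imwrite('pics/sd7c.png',cv2.resize(p[130:280,190:390],None,fx=4,fy=4,interpolation=cv2.INTER_CUBIC))"
```

```text
{'clock': 14.833, 'eef_pos': [537.756, 167.131, 149.309], 'eef_rot': [3.141, 0.002, -0.029], 'wrist_force': [-0.199, -0.2, -0.418], 'finger_gap': 12.272}
{'clock': 14.883, 'eef_pos': [537.962, 166.157, 149.613], 'eef_rot': [3.141, 0.002, -0.03], 'wrist_force': [0.214, -0.342, 0.27], 'finger_gap': 8.02}
```

View pics/w7.png

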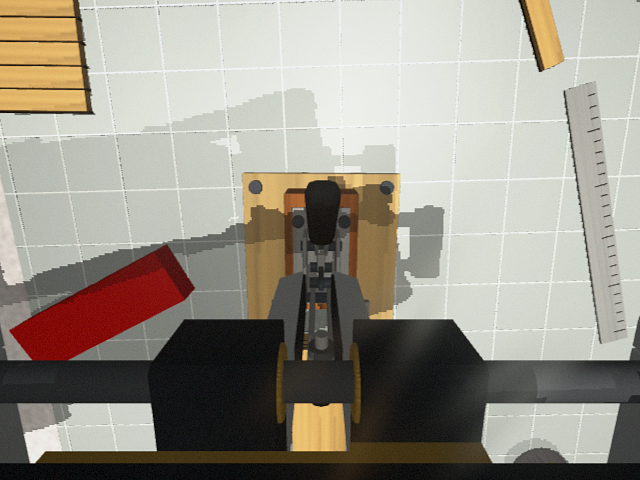

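View pics/sd7c.png

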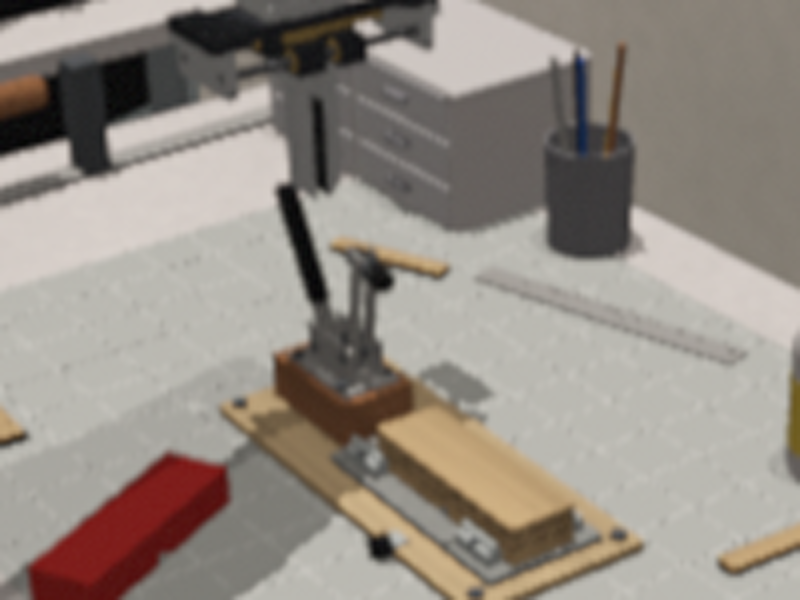

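Call:
arm_command(steps=[[0, [0, 0, 1.5], 0], [0, [0, 0, 1.8], 0], [0, [0, -0.5, 0], 0], [0, [0, 0, 0], 0], [0, [0, 0, 0], 0]])

```text
clock: 15.35
eef_pos: [539.0, 171.1, 118.7]
eef_rot: [-3.141, -0.001, -0.031]
wrist_force: [-0.0, -0.1, 0.0]
finger_gap: 0.2
```

```bash
python3 snap.py side sd8;python3 snap.py wrist w8;python3 -c "
import cv2
p=cv2.imread('pics/sd8.png');cv2.imwrite('pics/sd8c.png',cv2.resize(p[130:280,190:390],None,fx=4,fy=4,interpolation=cv2.INTER_CUBIC))
from h import *
a=np.load('pics/w8_st.npy'); st={'eef_pos':a[:3],'eef_rot':a[3:]}
W=cloud('wrist',np.load('pics/w8.npy'),st)
for v in range(255,300,5): print(v,W[v,312].round(0),W[v,330].round(0))
for v in range(150,255,10): print(v,W[v,320].round(0))
"
```

```text
{'clock': 15.35, 'eef_pos': [538.952, 171.069, 118.727], 'eef_rot': [-3.141, -0.001, -0.031], 'wrist_force': [-0.049, -0.081, 0.041], 'finger_gap': 0.178}
{'clock': 15.4, 'eef_pos': [539.106, 171.139, 118.961], 'eef_rot': [-3.141, -0.001, -0.031], 'wrist_force': [0.627, 0.12, 0.778], 'finger_gap': 0.957}
255 [535. 181. 116.] [545. 180. 114.]
260 [534. 174. 103.] [545. 172. 100.]
265 [534. 165.  86.] [546. 159.  66.]
270 [533. 149.  49.] [546. 149.  50.]
275 [535. 182. 153.] [544. 182. 153.]
280 [536. 182. 160.] [544. 181. 159.]
285 [536. 182. 167.] [543. 182. 167.]
290 [536. 182. 172.] [543. 181. 172.]
295 [536. 182. 179.] [543. 182. 178.]
150 [542. 236.   1.]
160 [542. 228.   1.]
170 [541. 220.   2.]
180 [541. 212.   0.]
190 [541. 205.  11.]
200 [540. 219. 166.]
210 [540. 215. 168.]
220 [540. 211. 170.]
230 [540. 206. 167.]
240 [540. 198. 151.]
250 [539. 188. 130.]
```

View pics/sd8c.png

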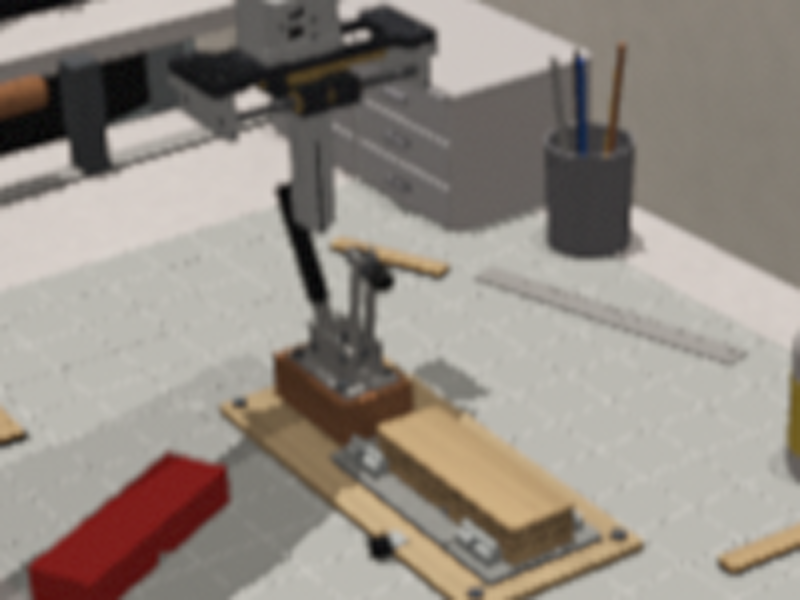

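View pics/w8.png

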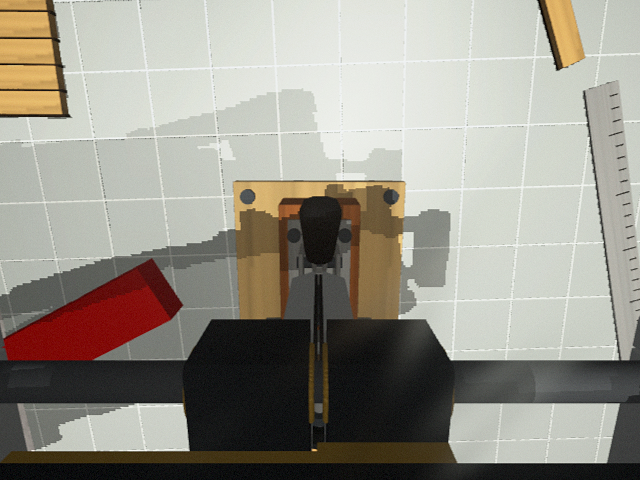

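Call:
arm_command(steps=[[0, [0, -0.6, 0.3], 0], [0, [0, -0.5, 0.34], 0], [0, [0, -0.8, 0.39], 0], [0, [0, -0.76, 0.48], 0], [0, [0, 0, 0], 0]])

```text
clock: 15.87
eef_pos: [538.8, 199.4, 101.5]
eef_rot: [3.141, 0.002, -0.03]
wrist_force: [-1.0, -0.6, -0.2]
finger_gap: 0.7
```

```bash
python3 snap.py side sd9;python3 -c "
import cv2
p=cv2.imread('pics/sd9.png');cv2.imwrite('pics/sd9c.png',cv2.resize(p[130:280,190:390],None,fx=4,fy=4,interpolation=cv2.INTER_CUBIC))"
```

```text
{'clock': 15.867, 'eef_pos': [538.769, 199.398, 101.503], 'eef_rot': [3.141, 0.002, -0.03], 'wrist_force': [-0.958, -0.596, -0.18], 'finger_gap': 0.692}
```

View pics/sd9c.png

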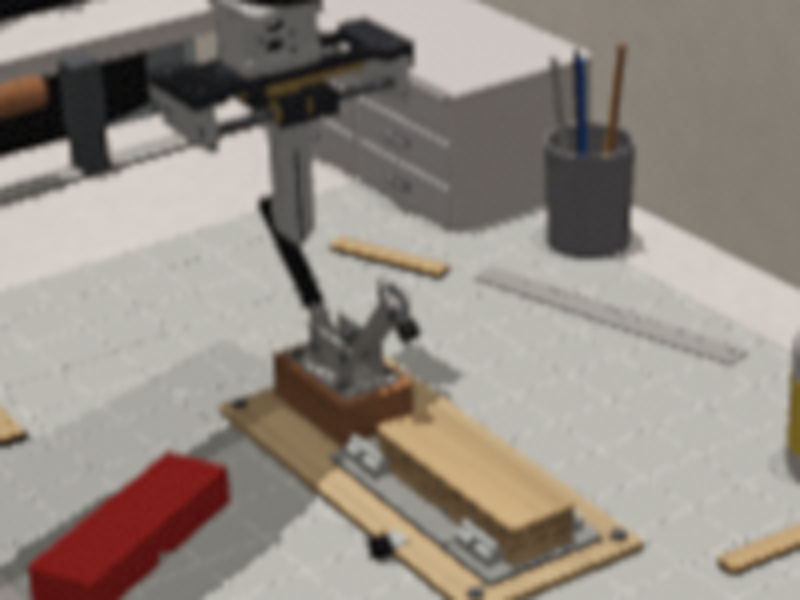

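Call:
arm_command(steps=[[0, [0, -0.59, 0.45], 0], [0, [0, -0.55, 0.5], 0], [0, [0, -0.5, 0.55], 0], [0, [0, -0.46, 0.59], 0], [0, [0, 0, 0], 0]])

```text
clock: 16.33
eef_pos: [539.4, 219.6, 80.4]
eef_rot: [3.141, 0.002, -0.03]
wrist_force: [0.1, 0.3, 0.7]
finger_gap: 0.6
```

Call:
arm_command(steps=[[0, [0, -0.39, 0.63], 0], [0, [0, -0.35, 0.66], 0], [0, [0, -0.29, 0.69], 0], [0, [0, 0, 0], 0]])

```text
clock: 16.67
eef_pos: [539.7, 229.4, 60.4]
eef_rot: [3.141, 0.002, -0.031]
wrist_force: [0.1, 0.2, 0.0]
finger_gap: 0.7
```

```bash
python3 snap.py side sd10;python3 -c "
import cv2
p=cv2.imread('pics/sd10.png');cv2.imwrite('pics/sd10c.png',cv2.resize(p[130:280,190:390],None,fx=4,fy=4,interpolation=cv2.INTER_CUBIC))"
```

```text
{'clock': 16.667, 'eef_pos': [539.682, 229.443, 60.42], 'eef_rot': [3.141, 0.002, -0.031], 'wrist_force': [0.051, 0.243, 0.035], 'finger_gap': 0.748}
```

View pics/sd10c.png

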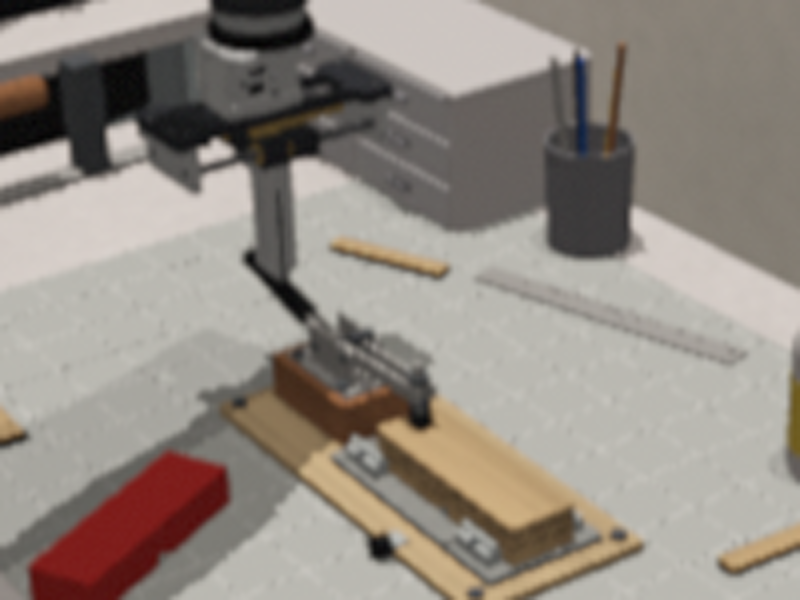

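Almost down (about 15–18° left), pad just above the board. I'll finish slowly, watching the force.

Call:
arm_command(steps=[[0, [0, -0.2, 0.3], 0], [0, [0, -0.1, 0.35], 0], [0, [0, -0.05, 0.3], 0], [0, [0, -0.05, 0.3], 0], [0, [0, 0, 0], 0]])

```text
clock: 17.13
eef_pos: [540.2, 233.2, 48.9]
eef_rot: [3.141, 0.001, -0.031]
wrist_force: [-0.8, 0.5, -0.5]
finger_gap: 0.6
```

Call:
arm_command(steps=[[0, [0, 0, 0.3], 0], [0, [0, 0, 0.2], 0], [0, [0, 0, 0], 0]])

```text
clock: 17.38
eef_pos: [540.6, 233.2, 45.0]
eef_rot: [-3.141, -0.0, -0.031]
wrist_force: [-2.6, -1.0, 3.9]
finger_gap: 0.4
```

Call:
arm_command(steps=[[0, [0, 0, 0.1], 0], [0, [0, 0, 0], 0], [0, [0, 0, 0], 0]])

```text
clock: 17.63
eef_pos: [540.7, 233.2, 44.8]
eef_rot: [-3.141, -0.001, -0.031]
wrist_force: [-5.5, -1.6, 11.8]
finger_gap: 0.7
```

Call:
arm_command(steps=[[0, [0, 0, 0.1], 0], [0, [0, 0, 0], 0], [0, [0, 0, 0], 0]])

```text
clock: 17.88
eef_pos: [540.8, 233.3, 44.6]
eef_rot: [-3.141, -0.001, -0.031]
wrist_force: [-8.0, -4.5, 20.7]
finger_gap: 0.6
```

Call:
arm_command(steps=[[0, [0, 0, -0.3], 0], [0, [0, 0, -1], 0], [0, [0, 0, -3], 0], [0, [0, 0, -3], 0], [0, [0, 0, -3], 0]])

```text
clock: 18.3
eef_pos: [540.3, 233.1, 147.2]
eef_rot: [3.141, 0.0, -0.031]
wrist_force: [-0.4, -0.1, 0.6]
finger_gap: 0.3
```

Call:
arm_command(steps=[[0, [0, 0, -2], 0], [0, [0, 3, 0], 0], [0, [0, 3, 0], 0], [0, [0, 0, 0], 0], [0, [0, 0, 0], 0]])

```text
clock: 18.72
eef_pos: [538.8, 172.3, 166.3]
eef_rot: [-3.141, -0.001, -0.033]
wrist_force: [-1.1, -1.3, 0.2]
finger_gap: 0.6
```

```bash
python3 snap.py side sd11;python3 snap.py scene s11;python3 -c "
import cv2,numpy as np
p=cv2.imread('pics/sd11.png');q=cv2.imread('pics/s11.png')
cv2.imwrite('pics/f11.png',np.hstack([cv2.resize(p[130:280,210:360],None,fx=2.66,fy=4,interpolation=cv2.INTER_CUBIC),cv2.resize(q[230:380,280:430],None,fx=2.66,fy=4,interpolation=cv2.INTER_CUBIC)]))
cv2.imwrite('pics/sd11c.png',cv2.resize(p[170:290,220:370],None,fx=5,fy=5,interpolation=cv2.INTER_CUBIC))
from h import *
for t,n,pts in (('sd11','side',((259,207),(265,209),(280,210),(305,236),(325,265),(335,280))),):
    W=cloud(n,np.load('pics/%s.npy'%t))
    for u,v in pts: print(u,v,W[v,u].round(0))
"
```

```text
{'clock': 18.717, 'eef_pos': [538.833, 172.284, 166.267], 'eef_rot': [-3.141, -0.001, -0.033], 'wrist_force': [-1.064, -1.317, 0.216], 'finger_gap': 0.572}
{'clock': 18.767, 'eef_pos': [538.776, 173.125, 166.074], 'eef_rot': [-3.141, -0.0, -0.032], 'wrist_force': [-0.487, 1.259, 0.226], 'finger_gap': 0.763}
259 207 [536. 225.  65.]
265 209 [536. 192.  71.]
280 210 [640. 273.   1.]
305 236 [560.  28.  47.]
325 265 [ 528. -103.   31.]
335 280 [ 533. -138.    1.]
```

View pics/sd11c.png

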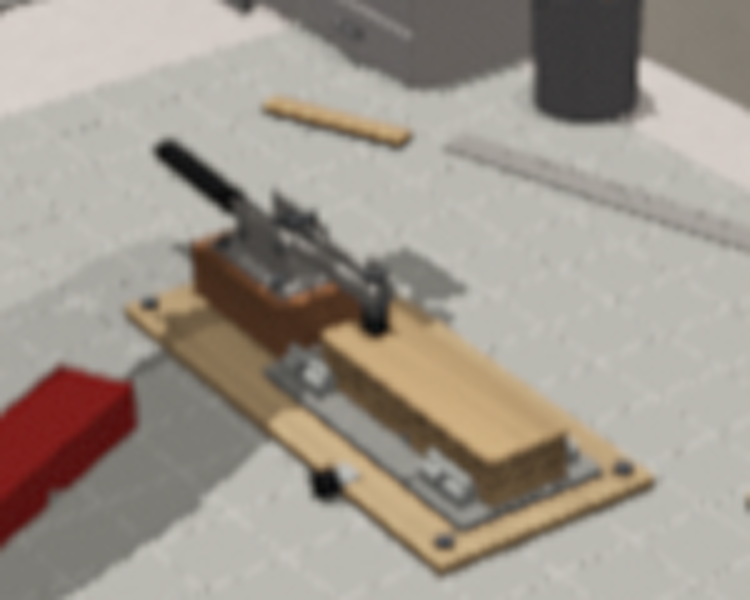

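View pics/s11.png

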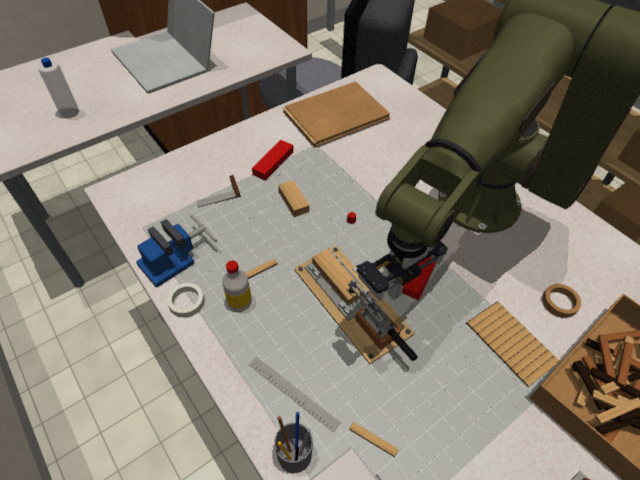

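```bash
python3 - <<'E'
from h import *
st=manip.read_state(); p,d=manip.camera('wrist'); W=cloud('wrist',d,st)
g=p.max(2)<60
m=g&(W[:,:,2]>55)&(W[:,:,2]<90)&(abs(W[:,:,0]-541)<6)&(W[:,:,1]>200)&(W[:,:,1]<270)
q=W[m]; k=np.polyfit(q[:,1],q[:,2],1); print(len(q),np.degrees(np.arctan(k[0])),np.polyval(k,249.6))
E
```

```text
1488 1.8623065130296346 73.02984573792745
```

Handle measures 1.9° above level, so it is on its stop, and nothing is touching the robot. Handing in.

```bash
python3 -c "
from cell import manip; print(manip.sign_off(), manip.read_state()['clock'])"
```

```text
the job is handed in; nothing more can be done
the job is handed in; nothing more can be done
```

The board is in the jig with its groove over the key, the clamp is shut on it, and the job is handed in. The sign-off gives no verdict.

- **Feeling for the key:** I set the board on the key and slid it about 3 mm along the jig with about 5 N of pressing force until it dropped. I then lowered it to firm contact 6.0 mm below the key top and pressed it at about 10 N.
- **Board seated:** with the gripper open, depth readings put the board's top 30 mm above the bed and level end to end.
- **Clamp:** I pushed the handle down with the shut fingers until it stopped moving, and it rests at 1.9° above level (stop at 2°). The pictures show the pad on the board. The pad force itself cannot be measured from here.
- **Rest of the bench:** the final scene picture shows nothing else visibly moved, and the robot was clear of everything at hand-in.
- **What disagreed:** the fingertips are really about 28 mm behind the TCP that the notes describe. My first grasp closed above the board without touching it. I measured the offset with the wrist camera and worked with it from then on.

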